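Gauge printed scan-target pucks under a flip-up guard

ROBOT

A 7-joint arm with a two-finger parallel gripper is mounted at the origin on the work surface. World frame = base frame: x ahead of the robot, y to its left, z up, the work surface at z = 0. Lengths are in m, angles in rad, forces in N, time in s.
With the tool pointing down it reaches from about 0.425 to 0.875 m from the base axis. Payload 4.7 kg.
Tool frame: the origin (TCP) lies on the front face of the gripper's body, between the roots of the fingers; the fingertips stand 70 mm ahead of it and the grasp point (between the pads) lies 51 mm ahead of it (r.grasp_offset is the distance from the TCP to the grasp point, in m); y points along the fingers, x is the direction in which the jaws open and shut, and the axes are right-handed (so a half turn about y gives the same grasp; the last joint's range is limited). The gripper opens to 87 mm and grips with 3 to 60 N. Pads are 19 mm wide; open, the fingers measure 117 mm over their backs; the gripper's body (75 mm by 190 mm) begins 51 mm behind the grasp point.
Start: joints at [-1.123, 0.321, -0.07, 1.45, 0.023, 1.371, -0.057], TCP at [0.273, 0.59, 0.292] pointing down, gripper open.
Joint ranges: [-2.86, 2.86], [-0.3, 2.09], [-1.38, 1.24], [0.06, 2.45], [-1.56, 4.7], [0.09, 2.05], [-2.69, 2.69]. Speed limits (rad/s): [2.57, 2.57, 3.14, 3.14, 3.14, 3.14, 3.14].

INTERFACE

Orientations are given as a unit quaternion [x, y, z, w].
In Python, from station import status, optics, r gives the robot as it stands.
- The arm moves only by the tool jog_arm, never from a script. Its argument "rows" is a list of rows, each a list of 3 entries, a list of its own where there are three numbers: the turn, a rotation vector about the tool's x, y, z in degrees, then the shift along the tool's x, y, z in mm, then the closure, from -1 (fully open) to 1 (shut), so that 0 is half open. In form: [[[ax, ay, az], [tx, ty, tz], fingers], ...]. A call has 1 to 10 rows; each row is the pose to reach, as a shift and turn from the pose measured when the call began, along the tool's axes at that moment; what a row does not reach only later rows make up. A row lasts 1/8 s, in which the tool goes at most 62.5 mm and 10.7 degrees, less where a joint would pass 70% of its speed; a pose out of reach is approached as far as the arm can. A call with a gripper value outside its range is refused whole. The fingers move at their own pace and stop on an object; the grip force is fixed at half the most. Time passes only in rows, so rows that repeat a pose let the fingers close. It gives the time, the measured TCP pose, the force and the opening at its end, in the units of the state.
- status.get_state(): the state, without advancing time (a new reading comes with each control period).
- optics.read_camera(name): name is "scene" or "side" or "wrist"; returns the picture (420x560x3 uint8, red, green, blue); there is no depth.
- optics.camera_model(name): a dict with "camera_matrix" (3x3 intrinsics, pixels), "T" (4x4, takes a point from camera to world coordinates). Camera axes: x right, y up, looking along -z (the intrinsics and any distortion apply to the point x, -y, -z); pixel columns grow to the right and rows downward; lengths in m; the calibration is good to about 2 mm. A picture is of the moment at which its call begins: read the wrist's pose just before it. camera_model takes no time and is no camera call; for the wrist camera it gives the pose at the moment of the call.
- r.sign_off(): hands the job in, once; it reports no verdict.
Trained networks look in the newest picture that a camera, given by its name, has taken for a name from the list of things; names that differ only in an ending like _2 or _b are one class to them, and where a whole thing is asked for, a point or a joint stands for the part that bears it (a point fixed in the world has none). Each returns a list of dicts, best first, with "conf" (0 to 1); they miss things now and then, are a little off and sometimes report something else, mostly with a low value. They report only what shows in the picture. A call takes as long as a camera call.
- optics.recognise(camera, label): "box" ([left, top, width, height] in pixels, round what is visible of it).
The state is a dict: "time": time; "joint_pos": joint angles; "joint_vel": joint speeds; "joint_efforts": joint torques, N m; "eef_pos": TCP position; "orientation": TCP orientation; "force": force on the tool from outside, world axes, zero at the start; "moment": the same for the moment, N m; "gripper_width": finger opening in m.
Only numpy, scipy, OpenCV 4.12 (cv2) and the standard library are available. Lean on these libraries where they do the work, as an engineer would, in place of code of your own. Each camera call takes 0.05 s, during which the arm holds its last target. There are 200 camera calls.

TASK

Flip the clear guard of the fit gauge up and over so that it stays open by itself, then sort the white target pucks from the black mat by whether they fit its round hole: those that fit must drop through into the gauge box, those that are too big must go into the orange tray. When every puck is sorted, shut the guard again; leave the bone fragment and the mouse where they are.

Things in the scene. Friction and masses are not known exactly. Their poses are not given: they have to be found in the camera images.
- go_hole (a point): Centre of the round go hole, at the level of the upper face of the aluminium plate on top of the gauge box (95 mm above the table). The hole is 39 mm wide through the 8 mm plate; a fitting puck put in flat drops through into the box, an oversize one goes no deeper than about 2 mm and sits on the rim. Axes as the gauge's: z up, x to the guard's hinge.
- gauge: Fit gauge: fixed box 130 x 130 x 95 mm tall, blue sides, clear front and back, aluminium top plate; origin at the centre of its underside, x towards the hinge side (away from the robot), y along the hinge, z up. Inside: walls 4 mm, floor 5 mm thick, 82 mm deep under the plate; room for three pucks one on another. The go hole's centre is 5 mm from the middle, away from the hinge.
- guard (a joint): Angle of the clear, orange-edged guard (160 g) hinged along the far top edge of the gauge: 0 = shut flat over the plate, 1.57 = upright, its balance point, 1.95 = leaning back on its stop. Short of upright it falls shut, past it it falls open. Almost no friction. Its 4 mm sheet covers nearly the whole plate when shut.
- guard_hinge (a point): Middle of the guard's hinge line (99 mm above the table); the line runs along y of this frame, x points away from the robot. Fixed to the gauge.
- mat: Black supply mat, 160 x 220 x 4 mm, fixed; origin at the centre of its underside, y along its long side.
- tray: Orange reject tray, fixed, open on top, 130 x 210 mm outside, 32 mm tall, walls and floor about 4 mm; origin at the centre of its underside, y along its long side.
- fragment: Bystander: cream bone fragment, about 50 x 35 x 30 mm, loose. Leave alone.
- mouse: Bystander: black computer mouse, 100 x 58 x 32 mm, loose. Leave alone.
- guard_bar (a point): Middle of the guard's round steel handle bar, 12 mm thick and 100 mm long, parallel to the hinge and 170 mm from it; it moves with the guard. Shut, it is level with the hinge, 99 mm above the table, with a gap of 34 mm between it and the box (two 10 mm arms at its ends); upright, it is at the very top.
- puck1_center (a point): White printed target puck, a round disc 20 mm tall with 3 mm bevels round both faces and a black-and-white dot on each face (either face may be up), about 26 g. Either 36 mm (fits) or 42 mm (oversize) in diameter; the gauge decides which. May be absent (None). This point is its centre, 10 mm above what it lies on; z is its axis. At the start it lies flat on the black mat.
- puck2_center (a point): White printed target puck, a round disc 20 mm tall with 3 mm bevels round both faces and a black-and-white dot on each face (either face may be up), about 26 g. Either 36 mm (fits) or 42 mm (oversize) in diameter; the gauge decides which. May be absent (None). This point is its centre, 10 mm above what it lies on; z is its axis. At the start it lies flat on the black mat.
- puck3_center (a point): White printed target puck, a round disc 20 mm tall with 3 mm bevels round both faces and a black-and-white dot on each face (either face may be up), about 26 g. Either 36 mm (fits) or 42 mm (oversize) in diameter; the gauge decides which. May be absent (None). This point is its centre, 10 mm above what it lies on; z is its axis. At the start it lies flat on the black mat.
- puck4_center (a point): White printed target puck, a round disc 20 mm tall with 3 mm bevels round both faces and a black-and-white dot on each face (either face may be up), about 26 g. Either 36 mm (fits) or 42 mm (oversize) in diameter; the gauge decides which. May be absent (None). This point is its centre, 10 mm above what it lies on; z is its axis. At the start it lies flat on the black mat.
- puck5_center (a point): White printed target puck, a round disc 20 mm tall with 3 mm bevels round both faces and a black-and-white dot on each face (either face may be up), about 26 g. Either 36 mm (fits) or 42 mm (oversize) in diameter; the gauge decides which. May be absent (None). This point is its centre, 10 mm above what it lies on; z is its axis. At the start it lies flat on the black mat.
- puck6_center (a point): White printed target puck, a round disc 20 mm tall with 3 mm bevels round both faces and a black-and-white dot on each face (either face may be up), about 26 g. Either 36 mm (fits) or 42 mm (oversize) in diameter; the gauge decides which. May be absent (None). This point is its centre, 10 mm above what it lies on; z is its axis. At the start it lies flat on the black mat.

How it is judged:
On the way, in this order (a step that is already met when the one before it is completed fails the run):
1. the guard stands open past its balance point by itself, with the gripper off it (value of joint guard above 1.75 rad and contact force between the fingers and guard below 0.1 N), for 0.5 s.
2. with the guard still open, every fitting puck has dropped into the gauge box and every oversize one lies in the orange tray, released (z of each of puck1_center, puck4_center, puck6_center in the frame of tray below 0.035 m and x of puck1_center in the frame of tray between -0.062 and 0.062 m and y of puck1_center in the frame of tray between -0.102 and 0.102 m and z of each of puck2_center, puck3_center, puck5_center in the frame of gauge below 0.072 m and x of puck2_center in the frame of gauge between -0.065 and 0.065 m and y of puck2_center in the frame of gauge between -0.065 and 0.065 m and x of puck3_center in the frame of gauge between -0.065 and 0.065 m and y of puck3_center in the frame of gauge between -0.065 and 0.065 m and x of puck4_center in the frame of tray between -0.062 and 0.062 m and y of puck4_center in the frame of tray between -0.102 and 0.102 m and x of puck5_center in the frame of gauge between -0.065 and 0.065 m and y of puck5_center in the frame of gauge between -0.065 and 0.065 m and x of puck6_center in the frame of tray between -0.062 and 0.062 m and y of puck6_center in the frame of tray between -0.102 and 0.102 m and linear speed of each of puck1, puck2, puck3, puck4, puck5, puck6 below 0.02 m/s and value of joint guard above 1.57 rad and contact force between the fingers and puck1 below 0.1 N and contact force between the fingers and puck2 below 0.1 N and contact force between the fingers and puck3 below 0.1 N and contact force between the fingers and puck4 below 0.1 N and contact force between the fingers and puck5 below 0.1 N and contact force between the fingers and puck6 below 0.1 N), for 0.2 s.
At the end, for the whole second after the job is handed in: Every 36 mm puck lies wholly inside the gauge box (centre below 72 mm), every 42 mm puck lies within the walls of the orange tray (centre lower than 35 mm), all at rest, and the guard is shut (within 0.05 rad) and released (z of each of puck1_center, puck4_center, puck6_center in the frame of tray below 0.035 m and x of puck1_center in the frame of tray between -0.062 and 0.062 m and y of puck1_center in the frame of tray between -0.102 and 0.102 m and z of each of puck2_center, puck3_center, puck5_center in the frame of gauge below 0.072 m and x of puck2_center in the frame of gauge between -0.065 and 0.065 m and y of puck2_center in the frame of gauge between -0.065 and 0.065 m and x of puck3_center in the frame of gauge between -0.065 and 0.065 m and y of puck3_center in the frame of gauge between -0.065 and 0.065 m and x of puck4_center in the frame of tray between -0.062 and 0.062 m and y of puck4_center in the frame of tray between -0.102 and 0.102 m and x of puck5_center in the frame of gauge between -0.065 and 0.065 m and y of puck5_center in the frame of gauge between -0.065 and 0.065 m and x of puck6_center in the frame of tray between -0.062 and 0.062 m and y of puck6_center in the frame of tray between -0.102 and 0.102 m and linear speed of each of puck1, puck2, puck3, puck4, puck5, puck6 below 0.02 m/s and value of joint guard below 0.05 rad and contact force between the fingers and guard below 0.1 N); the robot touches nothing.
It fails at once if the fragment is shifted by more than 30 mm (distance of fragment from where it was at the start of the episode above 0.03 m).
It fails at once if the mouse is shifted by more than 30 mm (distance of mouse from where it was at the start of the episode above 0.03 m).
Of puck1, puck2, puck3, puck4, puck5, puck6 only 3 to 5 are there at a start; the rules pass over those that are not, and their reading is None.
At some moment in a run one of puck1, puck2, puck3, puck4, puck5, puck6 may be knocked a few centimetres aside while the robot is not near it.
Once in a run the grip may slacken for a moment while it holds something.
It also fails if it takes over 210 s, if anything falls off the work surface, if the arm or the gripper's body presses on something with over 40 N, if the wrist force passes 120 N, or if a joint passes its speed limit or range.

## Working session

There is one attempt and no reset: what is moved stays moved. The work goes in short steps, Python scripts to look and compute and a tool call to move; the robot and the scene stay as the last step left them, time stands still between calls to the robot, and variables do not carry over. Pictures are saved under pics/ and viewed, about 12 in all and at most 16, crops included, and the job is handed in when it is done.

Besides the shell and the picture viewer there is one more tool, called after "Call:" as a command line: name --argument value ..., lists and objects as JSON in quotes. jog_arm: Moves the arm, as the interface text tells. Its arguments: {"type":"object","properties":{"rows":{"type":"array","items":{"type":"array"}}},"required":["rows"]}

```bash
mkdir -p pics; ls
cat > h.py <<'E'
import numpy as np, cv2, sys
from scipy.spatial.transform import Rotation as R
from station import status, optics, r
def px2w(cam,uv,z,M=None):
    M=M or optics.camera_model(cam); K=np.array(M["camera_matrix"]);T=np.array(M["T"])
    p=np.linalg.solve(K,[uv[0],uv[1],1.]); d=T[:3,:3]@np.array([p[0],-p[1],-p[2]])
    o=T[:3,3]; return o+d*(z-o[2])/d[2]
def w2px(cam,P,M=None):
    M=M or optics.camera_model(cam); K=np.array(M["camera_matrix"]);T=np.array(M["T"])
    c=T[:3,:3].T@(np.array(P)-T[:3,3]); q=K@np.array([c[0],-c[1],-c[2]]); return q[:2]/q[2]
def save(cam,name,im): cv2.imwrite(f"pics/{name}.png",cv2.cvtColor(im,cv2.COLOR_RGB2BGR))
E
python3 - <<'E'
from h import *
s=status.get_state();print(s)
for c in("scene","side","wrist"):
    M=optics.camera_model(c);print(c,{k:np.round(v,3).tolist() if not isinstance(v,str) else v for k,v in M.items()})
a=optics.read_camera("scene");b=optics.read_camera("side")
save("s","scene0",a);save("s","side0",b)
for c in("scene","side"):
  for l in("puck1_center","gauge","mat","tray","fragment","mouse","guard","guard_bar"):
    print(c,l,[(np.round(d["box"]).tolist(),round(d["conf"],2)) for d in optics.recognise(c,l)])
E
```

```text
pics
{'time': 0.0, 'joint_pos': array([-1.12290936,  0.32182795, -0.07008588,  1.45168376,  0.02258766,
        1.37080236, -0.05689407]), 'joint_vel': array([ 0.00089163,  0.00090995, -0.00066149, -0.00066859, -0.0009208 ,
       -0.00083326,  0.00113143]), 'joint_efforts': array([-1.96337569e-04, -4.91286671e+01, -4.03991975e-01, -3.12527812e+01,
       -6.38793991e-02,  4.34839132e-02,  1.43017464e-04]), 'eef_pos': array([0.27305772, 0.58939375, 0.29115378]), 'orientation': array([ 0.59627051,  0.38013795, -0.38125648, -0.5954831 ]), 'force': array([-0.41256969,  0.11703726,  0.50616656]), 'moment': array([ 0.03876303, -0.03911021,  0.02151584]), 'gripper_width': 0.08685589902476953}
scene {'camera_matrix': [[477.396, 0.0, 276.835], [0.0, 477.396, 214.372], [0.0, 0.0, 1.0]], 'T': [[0.878, -0.302, 0.371, 1.034], [0.479, 0.579, -0.66, -0.821], [-0.015, 0.758, 0.653, 0.913], [0.0, 0.0, 0.0, 1.0]]}
side {'camera_matrix': [[518.127, 0.0, 274.316], [0.0, 518.127, 208.027], [0.0, 0.0, 1.0]], 'T': [[-0.959, 0.174, -0.222, 0.331], [-0.281, -0.526, 0.803, 0.873], [0.023, 0.833, 0.553, 0.668
[... 516 characters left out ...]
.0], 0.79)]
scene mouse [([326.0, 202.0, 37.0, 21.0], 0.76)]
scene guard [([232.0, 189.0, 76.0, 44.0], 0.65)]
scene guard_bar [([232.0, 189.0, 77.0, 47.0], 0.85), ([148.0, 255.0, 97.0, 87.0], 0.22)]
side puck1_center [([261.0, 290.0, 22.0, 26.0], 0.87), ([253.0, 172.0, 10.0, 8.0], 0.17)]
side gauge [([232.0, 179.0, 98.0, 81.0], 0.56)]
side mat [([201.0, 284.0, 137.0, 125.0], 0.75)]
side tray [([298.0, 147.0, 69.0, 59.0], 0.61), ([265.0, 293.0, 15.0, 21.0], 0.6)]
side fragment [([253.0, 170.0, 10.0, 9.0], 0.65), ([230.0, 178.0, 101.0, 81.0], 0.5)]
side mouse [([159.0, 255.0, 57.0, 37.0], 0.79)]
side guard [([241.0, 179.0, 90.0, 41.0], 0.62)]
side guard_bar [([242.0, 180.0, 90.0, 41.0], 0.89)]
```

Run:
```python
import cv2
a=cv2.imread("pics/scene0.png");b=cv2.imread("pics/side0.png")
cv2.imwrite("pics/c0.png",cv2.resize(a[130:360,120:400],None,fx=2.8,fy=2.6))
cv2.imwrite("pics/c1.png",cv2.resize(b[130:420,130:400],None,fx=2.05,fy=2.05))
```

```text
(no output)
```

View pics/c0.png

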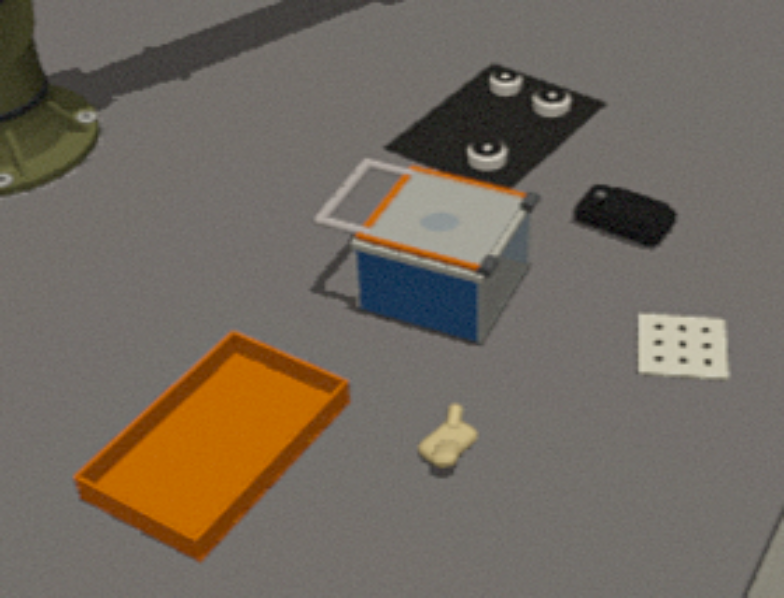

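View pics/c1.png

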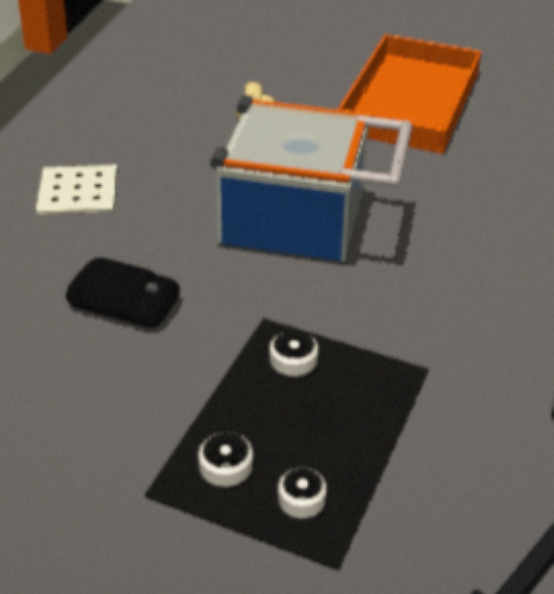

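Run:
```python
from h import *
sc=lambda p:(120+p[0]/2.8,130+p[1]/2.6); si=lambda p:(130+p[0]/2.05,130+p[1]/2.05)
pr=lambda *a:print(*[np.round(x,4).tolist() if isinstance(x,np.ndarray) else x for x in a])
for p in[(264,319),(428,369),(340,569),(147,495)]:pr("mat side",px2w("side",si(p),.004))
for p in[(490,64),(606,103),(510,187),(385,148)]:pr("mat scene",px2w("scene",sc(p),.004))
for p in[(293,345),(226,451),(302,484)]:pr("puck side",px2w("side",si(p),.024))
for p in[(506,76),(552,96),(487,148)]:pr("puck scene",px2w("scene",sc(p),.024))
for p in[(318,219),(368,161),(530,200),(487,264),(440,221)]:pr("bar/hinge/hole scene",px2w("scene",sc(p),.099))
for p in[(397,180),(408,124),(220,155),(245,103),(301,146)]:pr("bar/hinge/hole side",px2w("side",si(p),.099))
for p in[(235,334),(349,382),(200,542),(78,480)]:pr("tray scene",px2w("scene",sc(p),.032))
for p in[(388,36),(480,50)]:pr("tray side",px2w("side",si(p),.032))
pr("frag",px2w("scene",sc((447,445)),.015),"mouse",px2w("scene",sc((625,215)),.02),px2w("side",si((123,290)),.02))
s=status.get_state();M=R.from_quat(s["orientation"]).as_matrix();pr(M)
```

```text
mat side [0.551, 0.1732, 0.004]
mat side [0.3947, 0.1908, 0.004]
mat side [0.4187, 0.4079, 0.004]
mat side [0.5756, 0.389, 0.004]
mat scene [0.4214, 0.4024, 0.004]
mat scene [0.5813, 0.3861, 0.004]
mat scene [0.556, 0.185, 0.004]
mat scene [0.3993, 0.187, 0.004]
puck side [0.5103, 0.2183, 0.024]
puck side [0.5264, 0.3468, 0.024]
puck side [0.4614, 0.3595, 0.024]
puck scene [0.4639, 0.3598, 0.024]
puck scene [0.5304, 0.3448, 0.024]
puck scene [0.5121, 0.2163, 0.024]
bar/hinge/hole scene [0.4692, -0.0486, 0.099]
bar/hinge/hole scene [0.4621, 0.0544, 0.099]
bar/hinge/hole scene [0.632, 0.0699, 0.099]
bar/hinge/hole scene [0.6396, -0.0347, 0.099]
bar/hinge/hole scene [0.5719, 0.0015, 0.099]
bar/hinge/hole side [0.4591, 0.0506, 0.099]
bar/hinge/hole side [0.469, -0.0522, 0.099]
bar/hinge/hole side [0.632, 0.0627, 0.099]
bar/hinge/hole side [0.6407, -0.0391, 0.099]
bar/hinge/hole side [0.5617, 0.0224, 0.099]
tray scene [0.4491, -0.1674, 0.032]
tray scene [0.5745, -0.1724, 0.032]
tray scene [0.5652, -0.379, 0.032]
tray scene [0.4385, -0.3737, 0.032]
tray side [0.5541, -0.3707, 0.032]
tray side [0.4325, -0.3706, 0.032]
frag [0.6797, -0.1865, 0.015] mouse [0.6904, 0.178, 0.02] [0.682, 0.1923, 0.02]
[[0.4203, 0.0001, -0.9074], [0.9074, 0.0001, 0.4203], [0.0002, -1.0, -0.0001]]
```

```bash
cat >> h.py <<'E'
def pose(yaw): # tool pointing down, x_tool at yaw (deg)
    a=np.radians(yaw);x=np.array([np.cos(a),np.sin(a),0]);y=np.array([0,0,-1.]);return np.c_[x,y,np.cross(x,y)]
def plan(*tg): # targets (x,y,z of grasp point, yaw)
    s=status.get_state();M=R.from_quat(s["orientation"]).as_matrix();p=s["eef_pos"]
    print("t",round(s["time"],2),"grasp",np.round(p+.051*M[:,1],4),"yaw",round(np.degrees(np.arctan2(M[1,0],M[0,0])),2),"tilt",np.round(M[:,1],3),"F",np.round(s["force"],1),"w",round(s["gripper_width"],4))
    for x,y,z,yaw in tg:
        D=pose(yaw);tc=np.array([x,y,z])-.051*D[:,1]
        print(np.round(np.degrees(R.from_matrix(M.T@D).as_rotvec()),1).tolist(),np.round(1000*M.T@(tc-p),1).tolist())
E
python3 - <<'E'
from h import *
plan((.465,.001,.25,4.5))
E
```

```text
t 0.9 grasp [0.2732 0.5898 0.2413] yaw 65.15 tilt [ 0.  0. -1.] F [-0.3  0.   0.2] w 0.0868
[-0.0, 60.6, 0.0] [-453.7, -8.7, -421.5]
```

Call:
jog_arm --rows '[[[0, 10, 0], [-60, 0, -50], 0.31], [[0, 20, 0], [-110, 0, -95], 0.31], [[0, 30, 0], [-160, -5, -140], 0.31], [[0, 40, 0], [-205, -5, -185], 0.31], [[0, 50, 0], [-250, -5, -230], 0.31], [[0, 60.6, 0], [-300, -9, -280], 0.31], [[0, 60.6, 0], [-350, -9, -325], 0.31], [[0, 60.6, 0], [-400, -9, -370], 0.31], [[0, 60.6, 0], [-453.7, -8.7, -421.5], 0.31], [[0, 60.6, 0], [-453.7, -8.7, -421.5], 0.31]]'

```text
time: 2.15
eef_pos: [0.4654, -0.0014, 0.3015]
orientation: [-0.706, -0.028, 0.027, 0.707]
force: [0.1, 0.4, -0.7]
gripper_width: 0.03
```

Run:
```python
from h import *
im=optics.read_camera("wrist");save("w","w1",im)
plan((.465,.001,.099,4.5))
for P in[(.465,.001,.099),(.636,.0145,.099),(.566,.009,.095)]:print(w2px("wrist",P))
```

```text
t 2.2 grasp [ 0.4671 -0.01    0.2508] yaw 3.94 tilt [ 0.004 -0.004 -1.   ] F [ 1.8 -6.7 -0.1] w 0.03
[0.2, -0.6, 0.2] [-1.6, 151.8, 11.6]
[275.87591697 188.20488783]
[479.49935714 186.0448426 ]
[394.68150401 185.96264276]
```

View pics/w1.png

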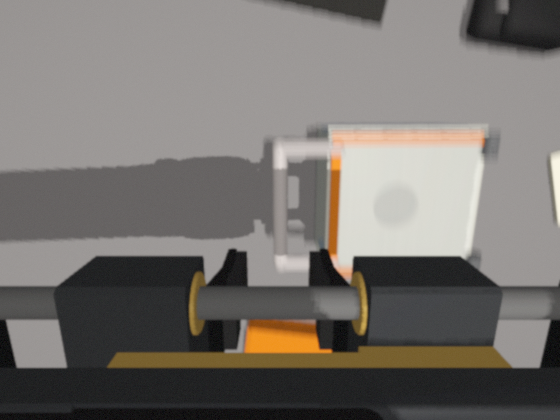

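Call:
jog_arm --rows '[[[0.2, -0.6, 0.2], [-1.6, 0, 11.6], 0.31], [[0.2, -0.6, 0.2], [-1.6, 50, 11.6], 0.31], [[0.2, -0.6, 0.2], [-1.6, 100, 11.6], 0.31], [[0.2, -0.6, 0.2], [-1.6, 120, 11.6], 0.31], [[0.2, -0.6, 0.2], [-1.6, 130, 11.6], 0.31], [[0.2, -0.6, 0.2], [-1.6, 141, 11.6], 0.31], [[0.2, -0.6, 0.2], [-1.6, 151.8, 11.6], 0.31], [[0.2, -0.6, 0.2], [-1.6, 151.8, 11.6], 0.31]]'

```text
time: 3.2
eef_pos: [0.4647, 0.0011, 0.1495]
orientation: [0.707, 0.028, -0.028, -0.706]
force: [0.4, -0.5, 0.3]
gripper_width: 0.03
```

Run:
```python
from h import *
im=optics.read_camera("wrist");save("w","w2",im)
plan((.465,.001,.099,4.5))
```

```text
t 3.25 grasp [0.4651 0.001  0.099 ] yaw 4.54 tilt [-0.    -0.001 -1.   ] F [0.7 0.5 0.3] w 0.0299
[0.0, 0.0, -0.0] [-0.1, -0.0, -0.0]
```

View pics/w2.png

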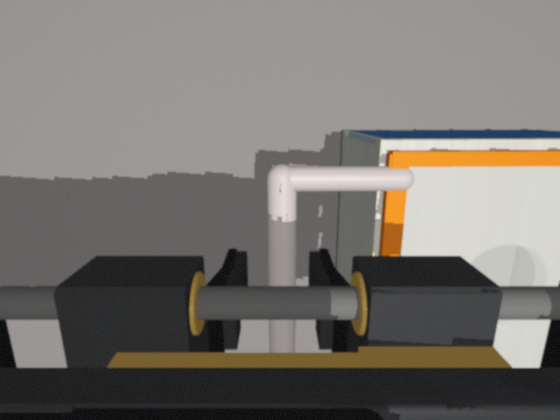

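Call:
jog_arm --rows '[[[0, 0, 0], [0, 0, 0], 1], [[0, 0, 0], [0, 0, 0], 1], [[0, 0, 0], [0, 0, 0], 1], [[0, 0, 0], [1.7, -23.7, 0], 1], [[0, 0, 0], [6.6, -46.9, 0], 1], [[0, 0, 0], [14.7, -69.1, 0], 1], [[0, 0, 0], [25.8, -90.1, 0], 1], [[0, 0, 0], [39.8, -109.3, 0], 1], [[0, 0, 0], [56.2, -126.3, 0], 1], [[0, 0, 0], [74.9, -140.9, 0], 1]]'

```text
time: 4.5
eef_pos: [0.5383, 0.0068, 0.2911]
orientation: [0.707, 0.026, -0.03, -0.706]
force: [-3.6, -0.8, 2.1]
gripper_width: 0.011
```

Run:
```python
from h import *
im=optics.read_camera("side");save("w","s3",im[60:330,100:400])
plan((.54,.001,.25,4.5))
```

```text
t 4.55 grasp [0.5412 0.007  0.2422] yaw 4.56 tilt [-0.    -0.001 -1.   ] F [-3.   0.2  6.7] w 0.0113
[0.1, 0.1, -0.0] [-1.7, -7.8, -6.0]
```

View pics/s3.png

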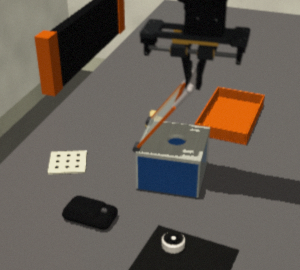

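Call:
jog_arm --rows '[[[0, 0, 0], [19.6, -11.2, 0], 1], [[0, 0, 0], [41.5, -20.1, 0], 1], [[0, 0, 0], [64.6, -25.8, 0], 1], [[0, 0, 0], [88.1, -28.3, 0], 1], [[0, 0, 0], [111.8, -27.5, 0], 1], [[0, 0, 0], [129.4, -24.7, 0], 1], [[0, 0, 0], [140.9, -21.8, 0], 1], [[0, 0, 0], [140.9, -21.8, 0], 1], [[0, 0, 0], [140.9, -21.8, 0], 0.2], [[0, 0, 0], [140.9, -21.8, 0], 0.2]]'

```text
time: 5.8
eef_pos: [0.6812, 0.0184, 0.3152]
orientation: [0.707, 0.028, -0.028, -0.706]
force: [0.2, 0.4, 0.6]
gripper_width: 0.0236
```

Call:
jog_arm --rows '[[[0, 0, 0], [3, -20, 0], 0.0], [[0, 0, 0], [3, -40, 0], 0.0], [[0, 0, 0], [3, -70, 0], 0.0], [[0, 0, 0], [0, -100, 0], 0.0], [[0, 0, 0], [0, -100, 0], 0.0], [[0, 0, 0], [0, -100, 0], -1]]'

```text
time: 6.55
eef_pos: [0.6809, 0.0186, 0.4145]
orientation: [0.707, 0.028, -0.029, -0.706]
force: [0.0, -0.4, -0.0]
gripper_width: 0.0478
```

Run:
```python
from h import *
im=optics.read_camera("side");save("w","s4",im[60:410,100:400])
plan((.49,.29,.22,90))
```

```text
t 6.6 grasp [0.6808 0.0187 0.3629] yaw 4.56 tilt [-0.002 -0.001 -1.   ] F [ 0.4  0.2 -0.3] w 0.0508
[-0.1, -85.4, -0.1] [-168.4, 143.2, 285.7]
```

View pics/s4.png

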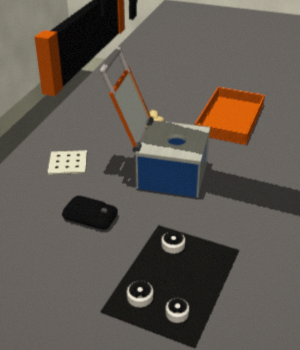

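Run:
```python
from h import *
plan((.582,.0102,.24,94.5))
```

```text
t 6.6 grasp [0.6808 0.0187 0.3629] yaw 4.56 tilt [-0.002 -0.001 -1.   ] F [ 0.4  0.2 -0.3] w 0.0508
[-0.1, -89.9, -0.1] [-99.0, 123.1, -0.5]
```

Call:
jog_arm --rows '[[[0, -10, 0], [-50, 0, 0], -1], [[0, -20, 0], [-99, 0, 0], -1], [[0, -30, 0], [-99, 0, 0], -1], [[0, -40, 0], [-99, 0, 0], -1], [[0, -50, 0], [-99, 30, 0], -1], [[0, -60, 0], [-99, 60, 0], -1], [[0, -70, 0], [-99, 90, 0], -1], [[0, -80, 0], [-99, 123, 0], -1], [[-0.1, -89.9, -0.1], [-99, 123.1, -0.5], -1], [[-0.1, -89.9, -0.1], [-99, 123.1, -0.5], -1]]'

```text
time: 7.85
eef_pos: [0.5812, 0.0103, 0.2895]
orientation: [-0.48, -0.518, 0.519, 0.481]
force: [0.2, 0.6, -0.4]
gripper_width: 0.0867
```

Call:
jog_arm --rows '[[[0, 0, 0], [0, 0, 0], -1], [[0, 0, 0], [0, 0, 0], -1]]'

```text
time: 8.1
eef_pos: [0.5812, 0.0104, 0.2897]
orientation: [-0.481, -0.518, 0.519, 0.481]
force: [-0.5, -0.1, -0.0]
gripper_width: 0.0868
```

Run:
```python
from h import *
M=optics.camera_model("wrist");im=optics.read_camera("wrist");save("w","w5",im);plan((.582,.0102,.24,94.5))
print(w2px("wrist",(.566,.009,.095),M), [w2px("wrist",(.566,.009,z),M) for z in(.0,)])
hs=cv2.cvtColor(im,cv2.COLOR_RGB2HSV); print(M["T"][:3,3])
```

```text
t 8.15 grasp [0.5812 0.0104 0.2388] yaw 94.3 tilt [-0.002 -0.    -1.   ] F [ 0.  -0.1 -0.3] w 0.087
[-0.1, -0.2, -0.0] [-0.2, -1.2, -0.7]
[279.71469034 188.99250353] [array([279.34938582, 171.39823791])]
[0.50791837 0.00336399 0.38286718]
```

View pics/w5.png

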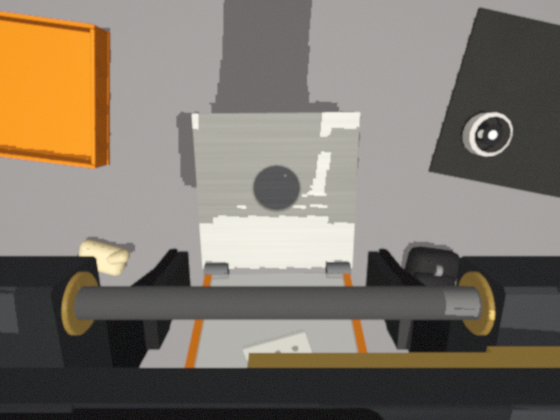

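```bash
cat >> h.py <<'E'
def ell(mask,c,rmax=60):
    cs,_=cv2.findContours(mask.astype(np.uint8),cv2.RETR_EXTERNAL,cv2.CHAIN_APPROX_NONE)
    cs=[k for k in cs if len(k)>30]; k=min(cs,key=lambda k:np.linalg.norm(k[:,0].mean(0)-c))
    return cv2.fitEllipse(cv2.convexHull(k)),cv2.contourArea(k)
E
python3 - <<'E'
from h import *
M=optics.camera_model("wrist");im=cv2.cvtColor(cv2.imread("pics/w5.png"),cv2.COLOR_BGR2RGB)
g=cv2.GaussianBlur(cv2.cvtColor(im,cv2.COLOR_RGB2GRAY),(3,3),0)
print(g[188,240:320:4])
sub=np.zeros_like(g,bool);sub[155:222,242:312]=True
for th in(80,95,110):
    e,a=ell((g<th)&sub,(277,188));print(th,e,a,px2w("wrist",e[0],.095,M))
for y in(113,):
    pass
# front edge by row gradient
for x in range(205,355,25):
    col=g[95:130,x].astype(int);print(x,95+np.argmax(np.diff(col)),end="; ")
E
```

```text
[170 170 169 145  89  88  89  88  89  89  88  88  88  88  89 137 170 172
 224 240]Traceback (most recent call last):
  File "<stdin>", line 7, in <module>
  File "h.py", line 22, in ell
    cs=[k for k in cs if len(k)>30]; k=min(cs,key=lambda k:np.linalg.norm(k[:,0].mean(0)-c))
                                       ~~~^^^^^^^^^^^^^^^^^^^^^^^^^^^^^^^^^^^^^^^^^^^^^^^^^^
ValueError: min() iterable argument is empty
```

Run:
```python
from h import *
M=optics.camera_model("wrist");im=cv2.cvtColor(cv2.imread("pics/w5.png"),cv2.COLOR_BGR2RGB)
g=cv2.GaussianBlur(cv2.cvtColor(im,cv2.COLOR_RGB2GRAY),(3,3),0)
sub=np.zeros_like(g,bool);sub[155:222,242:312]=True
for th in(115,130,145):
    e,a=ell((g<th)&sub,(277,188));print(th,e,a,px2w("wrist",e[0],.095,M))
    print(np.linalg.norm(px2w("wrist",(e[0][0]-e[1][0]/2,e[0][1]),.095,M)-px2w("wrist",(e[0][0]+e[1][0]/2,e[0][1]),.095,M)))
# plate corners
for p in [(193,113),(360,113),(201,268),(354,268)]: print(px2w("wrist",p,.095,M))
P=lambda z,p:px2w("wrist",p,z,M)
print("puck A",P(.024,(490,134)))
```

```text
115 ((276.1351318359375, 187.54556274414062), (43.625492095947266, 45.457664489746094), 92.46212768554688) 1512.0 [0.56513445 0.00598272 0.095     ]
0.035709092978416394
130 ((276.1044921875, 187.6759796142578), (45.010555267333984, 46.75185012817383), 91.19979858398438) 1603.5 [0.5652446  0.00596574 0.095     ]
0.036846473325859636
145 ((276.13824462890625, 187.79522705078125), (46.43586349487305, 48.01936340332031), 87.43907165527344) 1698.0 [0.56534151 0.00600064 0.095     ]
0.03801668928156976
[ 0.51142104 -0.06260206  0.095     ]
[0.5016939  0.06640785 0.095     ]
[ 0.64121119 -0.05407047  0.095     ]
[0.63111258 0.0789256  0.095     ]
puck A [0.51022777 0.2116471  0.024     ]
```

Run:
```python
from h import *
plan((.55,.28,.24,94.5))
```

```text
t 8.15 grasp [0.5812 0.0104 0.2388] yaw 94.3 tilt [-0.002 -0.    -1.   ] F [ 0.  -0.1 -0.3] w 0.087
[-0.1, -0.2, -0.0] [271.2, -1.3, 11.0]
```

Call:
jog_arm --rows '[[[-0.1, -0.2, 0], [40, -1.3, 11], -1], [[-0.1, -0.2, 0], [95, -1.3, 11], -1], [[-0.1, -0.2, 0], [150, -1.3, 11], -1], [[-0.1, -0.2, 0], [205, -1.3, 11], -1], [[-0.1, -0.2, 0], [250, -1.3, 11], -1], [[-0.1, -0.2, 0], [271.2, -1.3, 11], -1], [[-0.1, -0.2, 0], [271.2, -1.3, 11], -1], [[-0.1, -0.2, 0], [271.2, -1.3, 11], -1], [[-0.1, -0.2, 0], [271.2, -1.3, 11], -1]]'

```text
time: 9.28
eef_pos: [0.5509, 0.2775, 0.2913]
orientation: [-0.481, -0.518, 0.519, 0.481]
force: [-0.1, 0.2, 0.0]
gripper_width: 0.0869
```

Run:
```python
from h import *
M=optics.camera_model("wrist");im=optics.read_camera("wrist");save("w","w6",im)
for d in optics.recognise("wrist","puck1_center"):
    b=d["box"];print(np.round(b),round(d["conf"],2),px2w("wrist",(b[0]+b[2]/2,b[1]+b[3]/2),.02,M))
for P in[(.511,.217,.024),(.5285,.346,.024),(.463,.36,.024)]:print(w2px("wrist",P,M))
plan((.511,.215,.12,94.5))
```

```text
[200. 122.  42.  43.] 0.75 [0.50922874 0.21504225 0.02      ]
[170. 254.  49.  85.] 0.16 [0.68256609 0.19066728 0.02      ]
[222.14028621 145.12076076]
[348.97940502 172.32764675]
[372.1328732  106.03506078]
t 9.38 grasp [0.5505 0.2783 0.2402] yaw 94.36 tilt [ 0. -0. -1.] F [ 0.1 -0.5 -0.3] w 0.0869
[-0.0, -0.1, -0.0] [-60.1, 120.3, 44.2]
```

View pics/w6.png

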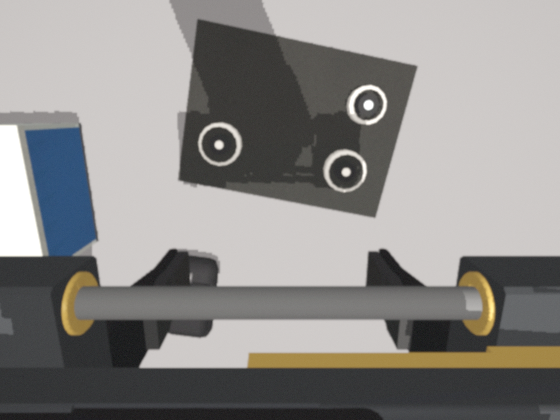

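```bash
cat >> h.py <<'E'
def pucks(im,M,z=.024):
    g=cv2.cvtColor(im,cv2.COLOR_RGB2GRAY);out=[]
    hs=cv2.cvtColor(im,cv2.COLOR_RGB2HSV)
    for c in cv2.findContours(((g>130)&(hs[...,1]<60)).astype(np.uint8),cv2.RETR_EXTERNAL,cv2.CHAIN_APPROX_NONE)[0]:
        a=cv2.contourArea(c);h=cv2.convexHull(c)
        if len(h)<6 or not 700<a<9000: continue
        e=cv2.fitEllipse(h)
        if max(e[1])/min(e[1])>1.2: continue
        m=np.zeros_like(g);cv2.ellipse(m,(e[0],(e[1][0]*.35,e[1][1]*.35),e[2]),255,-1)
        w=np.clip(g.astype(float)-110,0,None)*(m>0);ys,xs=np.indices(g.shape)
        if w.sum()<1: continue
        u=((w*xs).sum()/w.sum(),(w*ys).sum()/w.sum());P=px2w("wrist",u,z,M)
        dep=np.linalg.norm(P-np.array(M["T"])[:3,3])
        out.append((P,e[0],np.mean(e[1])));print("puck",np.round(P,4),"dot",np.round(u,1),"ell",np.round(e[0],1),np.round(e[1],1),"dia mm",round(np.mean(e[1])/357.7*dep*1000,1))
    return out
E
python3 - <<'E'
from h import *
M=optics.camera_model("wrist");im=cv2.cvtColor(cv2.imread("pics/w6.png"),cv2.COLOR_BGR2RGB)
pucks(im,M)
E
python3 - <<'E'
from h import *
im=cv2.cvtColor(cv2.imread("pics/w6.png"),cv2.COLOR_BGR2RGB);g=cv2.cvtColor(im,cv2.COLOR_RGB2GRAY)
print(g[105,340:400:2]);print(g[145,190:250:2]);print(im[105,350])
for c in cv2.findContours((g>130).astype(np.uint8),cv2.RETR_LIST,cv2.CHAIN_APPROX_NONE)[0]:
    a=cv2.contourArea(c)
    if a>300: print(a,cv2.boundingRect(c))
E
```

```text
[ 88  87  81 117 202 255 253 113  56  74  86  95 254 255 255 255 255 108
  86  81  76 131 253 197  87  87  85  85  85  87]
[ 58  55  59  59 151 207  99  60  58  58  52  54 147 236 241 240 212  84
  52  51  52  58  57 139 218 194 103  59  59  55]
[255 255 255]
12949.0 (140, 319, 420, 49)
387.5 (476, 274, 19, 61)
345.5 (62, 274, 18, 61)
922.0 (328, 154, 35, 36)
1411.0 (323, 149, 44, 44)
989.0 (201, 126, 36, 37)
1447.5 (198, 122, 44, 44)
703.5 (353, 89, 31, 32)
1237.5 (347, 84, 41, 41)
34352.0 (178, 17, 240, 201)
143109.0 (0, 0, 560, 287)
```

```bash
sed -i 's/cv2.RETR_EXTERNAL,cv2.CHAIN_APPROX_NONE)\[0\]:/cv2.RETR_LIST,cv2.CHAIN_APPROX_NONE)[0]:/; s/\[\.\.\.,1\]<60/[...,1]<90/' h.py
python3 - <<'E'
from h import *
M=optics.camera_model("wrist");im=cv2.cvtColor(cv2.imread("pics/w6.png"),cv2.COLOR_BGR2RGB)
pucks(im,M)
E
```

```text
puck [0.5277 0.3436 0.024 ] dot [345.7 171.7] ell [345.5 171.4] [34.2 35.9] dia mm 36.3
puck [0.5277 0.3436 0.024 ] dot [345.7 171.7] ell [344.7 170.4] [42.8 43.6] dia mm 44.8
puck [0.5103 0.2144 0.024 ] dot [218.5 144.4] ell [218.6 144.3] [35.5 36.9] dia mm 37.1
puck [0.5103 0.2144 0.024 ] dot [218.5 144.4] ell [219.5 143.5] [43.4 43.9] dia mm 44.7
puck [0.4615 0.3568 0.024 ] dot [368.1 104.6] ell [368.  104.6] [29.2 32. ] dia mm 31.7
puck [0.4615 0.3568 0.024 ] dot [368.1 104.6] ell [366.8 104.4] [39.2 41.8] dia mm 42.0
```

Run:
```python
from h import *
plan((.5103,.2155,.10,94.5),(.5103,.2155,.029,94.5))
```

```text
t 9.38 grasp [0.5505 0.2783 0.2402] yaw 94.36 tilt [ 0. -0. -1.] F [ 0.1 -0.5 -0.3] w 0.0869
[-0.0, -0.1, -0.0] [-59.5, 140.3, 44.9]
[-0.0, -0.1, -0.0] [-59.5, 211.3, 44.9]
```

Call:
jog_arm --rows '[[[0, -0.1, 0], [-40, 40, 30], -1], [[0, -0.1, 0], [-59.5, 90, 44.9], -1], [[0, -0.1, 0], [-59.5, 140, 44.9], -1], [[0, -0.1, 0], [-59.5, 170, 44.9], -1], [[0, -0.1, 0], [-59.5, 195, 44.9], -1], [[0, -0.1, 0], [-59.5, 211, 44.9], -1], [[0, -0.1, 0], [-59.5, 211, 44.9], -0.5], [[0, -0.1, 0], [-59.5, 211, 44.9], 0.2], [[0, -0.1, 0], [-59.5, 211, 44.9], 1], [[0, -0.1, 0], [-59.5, 211, 44.9], 1]]'

```text
time: 10.62
eef_pos: [0.5107, 0.2158, 0.081]
orientation: [0.48, 0.519, -0.519, -0.48]
force: [0.2, -0.3, -0.1]
gripper_width: 0.0552
```

Call:
jog_arm --rows '[[[0, 0, 0], [0, 0, 0], 1], [[0, 0, 0], [0, 0, 0], 1]]'

```text
time: 10.88
eef_pos: [0.5109, 0.2159, 0.0814]
orientation: [0.48, 0.52, -0.518, -0.48]
force: [0.3, -0.1, 1.6]
gripper_width: 0.0408
```

Run:
```python
from h import *
plan()
im=optics.read_camera("wrist");save("w","w7",im)
```

```text
t 10.88 grasp [0.511  0.2159 0.0304] yaw 94.46 tilt [ 0.002  0.001 -1.   ] F [ 0.3 -0.1  1.6] w 0.0408
```

Run:
```python
from h import *
plan((.511,.2159,.24,94.5),(.482,-.31,.24,94.5),(.482,-.31,.031,94.5))
```

```text
t 10.93 grasp [0.511  0.216  0.0305] yaw 94.46 tilt [ 0.002  0.001 -1.   ] F [ 0.2 -0.   2.2] w 0.0408
[0.1, -0.0, 0.0] [0.1, -209.5, -0.5]
[0.1, -0.0, 0.0] [-522.0, -210.0, 69.4]
[0.1, -0.0, 0.0] [-522.1, -1.0, 69.7]
```

Call:
jog_arm --rows '[[[0, 0, 0], [0, -40, 0], 1], [[0, 0, 0], [0, -95, 0], 1], [[0, 0, 0], [0, -150, 0], 1], [[0, 0, 0], [-10, -200, 0], 1], [[0, 0, 0], [-60, -210, 0], 1], [[0, 0, 0], [-115, -210, 10], 1], [[0, 0, 0], [-170, -210, 20], 1], [[0, 0, 0], [-225, -210, 30], 1], [[0, 0, 0], [-280, -210, 40], 1], [[0, 0, 0], [-335, -210, 50], 1]]'

```text
time: 12.18
eef_pos: [0.4862, -0.1239, 0.2912]
orientation: [0.48, 0.52, -0.518, -0.48]
force: [1.4, 0.3, 0.2]
gripper_width: 0.0409
```

Run:
```python
from h import *
plan((.482,-.31,.24,94.5),(.482,-.31,.031,94.5))
```

```text
t 12.18 grasp [ 0.4863 -0.1238  0.2402] yaw 94.47 tilt [ 0.002  0.001 -1.   ] F [1.4 0.3 0.2] w 0.0409
[0.1, -0.0, 0.0] [-185.2, 0.0, 18.7]
[0.1, -0.0, 0.0] [-185.4, 209.0, 19.2]
```

Call:
jog_arm --rows '[[[0, 0, 0], [-60, 0, 10], 1], [[0, 0, 0], [-120, 0, 18], 1], [[0, 0, 0], [-175, 0, 19], 1], [[0, 0, 0], [-185.3, 50, 19], 1], [[0, 0, 0], [-185.3, 110, 19], 1], [[0, 0, 0], [-185.3, 160, 19], 1], [[0, 0, 0], [-185.3, 190, 19], 1], [[0, 0, 0], [-185.4, 208, 19.2], 1], [[0, 0, 0], [-185.4, 208, 19.2], 1], [[0, 0, 0], [-185.4, 208, 19.2], -0.25]]'

```text
time: 13.42
eef_pos: [0.4826, -0.3105, 0.0841]
orientation: [0.481, 0.52, -0.518, -0.479]
force: [0.0, -0.4, 0.1]
gripper_width: 0.0451
```

Call:
jog_arm --rows '[[[0, 0, 0], [0, 0, 0], -0.25], [[0, 0, 0], [0, -30, 0], -0.25], [[0, 0, 0], [0, -80, 0], -1], [[0, 0, 0], [0, -140, 0], -1], [[0, 0, 0], [0, -200, 0], -1], [[0, 0, 0], [20, -210, -10], -1], [[0, 0, 0], [80, -210, -20], -1], [[0, 0, 0], [140, -210, -30], -1], [[0, 0, 0], [200, -210, -40], -1], [[0, 0, 0], [260, -210, -50], -1]]'

```text
time: 14.68
eef_pos: [0.5114, -0.0457, 0.2955]
orientation: [0.482, 0.521, -0.517, -0.479]
force: [0.7, 0.3, -0.1]
gripper_width: 0.087
```

Run:
```python
from h import *
im=optics.read_camera("scene");save("s","s8",im[120:360,120:400])
plan((.55,.28,.24,94.5))
```

```text
t 14.72 grasp [ 0.5123 -0.0349  0.244 ] yaw 95.12 tilt [ 0.005  0.007 -1.   ] F [ 0.3  7.2 -0.2] w 0.0866
[0.3, 0.6, 0.4] [310.6, 6.4, -65.9]
```

View pics/s8.png

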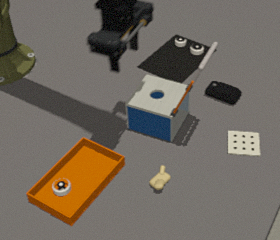

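Run:
```python
from h import *
plan((.48,.358,.24,94.5),(.48,.358,.168,94.5))
```

```text
t 14.72 grasp [ 0.5123 -0.0349  0.244 ] yaw 95.12 tilt [ 0.005  0.007 -1.   ] F [ 0.3  7.2 -0.2] w 0.0866
[0.3, 0.6, 0.4] [394.5, 6.5, -3.1]
[0.3, 0.6, 0.4] [394.1, 78.5, -2.7]
```

Call:
jog_arm --rows '[[[0.3, 0.6, 0.4], [50, 6, -3], -1], [[0.3, 0.6, 0.4], [110, 6, -3], -1], [[0.3, 0.6, 0.4], [170, 6, -3], -1], [[0.3, 0.6, 0.4], [230, 6, -3], -1], [[0.3, 0.6, 0.4], [290, 20, -3], -1], [[0.3, 0.6, 0.4], [350, 50, -3], -1], [[0.3, 0.6, 0.4], [394, 78.5, -2.7], -1], [[0.3, 0.6, 0.4], [394.1, 78.5, -2.7], -1], [[0.3, 0.6, 0.4], [394.1, 78.5, -2.7], -1], [[0.3, 0.6, 0.4], [394.1, 78.5, -2.7], -1]]'

```text
time: 15.98
eef_pos: [0.4815, 0.3564, 0.2205]
orientation: [0.481, 0.519, -0.518, -0.48]
force: [0.1, 0.5, -0.4]
gripper_width: 0.0868
```

Run:
```python
from h import *
M=optics.camera_model("wrist");im=optics.read_camera("wrist");save("w","w9",im)
P=pucks(im,M)
plan((.4615,.3575,.10,94.5),(.4615,.3575,.029,94.5))
```

```text
puck [0.5283 0.3425 0.024 ] dot [259.7 256.2] ell [259.8 255.7] [36.8 39.4] dia mm 33.4
puck [0.5275 0.3425 0.024 ] dot [259.8 255.4] ell [260.2 252.7] [49.9 51.2] dia mm 44.3
puck [0.4622 0.3559 0.024 ] dot [281.  182.6] ell [281.  182.3] [35.3 36.1] dia mm 29.4
puck [0.4622 0.3559 0.024 ] dot [281.  182.6] ell [281.  180.8] [44.5 45.6] dia mm 37.1
t 16.02 grasp [0.4814 0.3566 0.1695] yaw 94.36 tilt [ 0.003  0.001 -1.   ] F [-0.1 -0.1 -0.8] w 0.0872
[0.2, -0.1, 0.0] [2.4, 69.4, 19.9]
[0.2, -0.1, 0.0] [2.4, 140.4, 20.1]
```

Call:
jog_arm --rows '[[[0.2, -0.1, 0], [2.4, 40, 20], -1], [[0.2, -0.1, 0], [2.4, 90, 20], -1], [[0.2, -0.1, 0], [2.4, 125, 20], -1], [[0.2, -0.1, 0], [2.4, 140.4, 20], -1], [[0.2, -0.1, 0], [2.4, 140.4, 20], -1], [[0.2, -0.1, 0], [2.4, 140.4, 20], 0], [[0.2, -0.1, 0], [2.4, 140.4, 20], 1], [[0.2, -0.1, 0], [2.4, 140.4, 20], 1], [[0.2, -0.1, 0], [2.4, 140.4, 20], 1], [[0.2, -0.1, 0], [2.4, 140.4, 20], 1]]'

```text
time: 17.27
eef_pos: [0.4616, 0.3576, 0.0801]
orientation: [-0.48, -0.519, 0.519, 0.48]
force: [0.4, -0.8, -0.5]
gripper_width: 0.0451
```

Run:
```python
from h import *
plan((.4814,.3566,.1695,94.5))
```

```text
t 17.27 grasp [0.4615 0.3576 0.0291] yaw 94.46 tilt [-0.001  0.    -1.   ] F [ 0.4 -0.8 -0.5] w 0.0451
[-0.0, -0.0, 0.0] [-2.4, -140.4, -19.6]
```

Still closing; continue closing, then open and go back to the view pose.

Call:
jog_arm --rows '[[[0, 0, 0], [0, 0, 0], 1], [[0, 0, 0], [0, 0, 0], 1]]'

```text
time: 17.52
eef_pos: [0.4615, 0.3576, 0.0801]
orientation: [-0.48, -0.519, 0.519, 0.48]
force: [-0.5, -0.2, 0.6]
gripper_width: 0.0345
```

Call:
jog_arm --rows '[[[0, 0, 0], [0, 0, 0], 0], [[0, 0, 0], [0, 0, 0], -1], [[0, 0, 0], [0, 0, 0], -1], [[0, 0, 0], [-2.4, -40, 0], -1], [[0, 0, 0], [-2.4, -90, -19.6], -1], [[0, 0, 0], [-2.4, -140.4, -19.6], -1], [[0, 0, 0], [-2.4, -140.4, -19.6], -1], [[0, 0, 0], [-2.4, -140.4, -19.6], -1], [[0, 0, 0], [-2.4, -140.4, -19.6], -1]]'

```text
time: 18.65
eef_pos: [0.4804, 0.3562, 0.2186]
orientation: [-0.48, -0.518, 0.52, 0.48]
force: [-0.2, -0.2, -0.4]
gripper_width: 0.0869
```

Run:
```python
from h import *
M=optics.camera_model("wrist");im=optics.read_camera("wrist");save("w","w10",im)
P=pucks(im,M)
plan((.4615,.3575,.10,94.5),(.4615,.3575,.029,94.5))
```

```text
puck [0.5283 0.3425 0.024 ] dot [260.2 259.5] ell [260.1 259.1] [37.  39.8] dia mm 33.5
puck [0.5276 0.3426 0.024 ] dot [260.3 258.8] ell [260.6 255.8] [50.5 51.4] dia mm 44.4
puck [0.4622 0.3558 0.024 ] dot [281.6 185.7] ell [281.6 185.5] [35.5 35.9] dia mm 29.3
puck [0.4622 0.3558 0.024 ] dot [281.6 185.7] ell [281.6 183.9] [44.8 45.9] dia mm 37.2
t 18.7 grasp [0.4804 0.3561 0.1677] yaw 94.47 tilt [-0.003 -0.002 -1.   ] F [-0.2  0.1  0.2] w 0.0869
[-0.2, -0.0, -0.1] [2.9, 67.7, 18.6]
[-0.2, -0.0, -0.1] [3.0, 138.7, 18.4]
```

Call:
jog_arm --rows '[[[-0.2, 0, -0.1], [3, 40, 18.4], -1], [[-0.2, 0, -0.1], [3, 90, 18.4], -1], [[-0.2, 0, -0.1], [3, 120, 18.4], -1], [[-0.2, 0, -0.1], [3, 134.7, 18.4], -1], [[-0.2, 0, -0.1], [3, 134.7, 18.4], 0], [[-0.2, 0, -0.1], [3, 134.7, 18.4], 1], [[-0.2, 0, -0.1], [3, 134.7, 18.4], 1], [[-0.2, 0, -0.1], [3, 134.7, 18.4], 1], [[-0.2, 0, -0.1], [3, 134.7, 18.4], 1], [[-0.2, 0, -0.1], [3, 134.7, 18.4], 1]]'

```text
time: 19.95
eef_pos: [0.4616, 0.3576, 0.0842]
orientation: [0.48, 0.519, -0.519, -0.48]
force: [0.2, 0.4, 0.2]
gripper_width: 0.0348
```

Call:
jog_arm --rows '[[[0, 0, 0], [0, 0, 0], 1], [[0, 0, 0], [0, 0, 0], 1]]'

```text
time: 20.2
eef_pos: [0.4615, 0.3575, 0.0842]
orientation: [0.48, 0.519, -0.519, -0.48]
force: [0.3, -0.6, 1.5]
gripper_width: 0.0346
```

Run:
```python
from h import *
plan((.4615,.3575,.22,94.5),(.5645,.0078,.22,94.5),(.5645,.0078,.13,94.5))
```

```text
t 20.2 grasp [0.4616 0.3576 0.0332] yaw 94.47 tilt [ 0.  0. -1.] F [ 0.3 -0.6  1.5] w 0.0346
[0.0, -0.0, 0.0] [0.0, -186.8, -0.0]
[0.0, -0.0, 0.0] [-356.6, -186.9, -75.4]
[0.0, -0.0, 0.0] [-356.7, -96.9, -75.4]
```

Call:
jog_arm --rows '[[[0, 0, 0], [0, -50, 0], 1], [[0, 0, 0], [0, -110, 0], 1], [[0, 0, 0], [-10, -165, 0], 1], [[0, 0, 0], [-60, -187, -10], 1], [[0, 0, 0], [-115, -187, -22], 1], [[0, 0, 0], [-170, -187, -35], 1], [[0, 0, 0], [-225, -187, -48], 1], [[0, 0, 0], [-280, -187, -60], 1], [[0, 0, 0], [-335, -187, -72], 1], [[0, 0, 0], [-356.6, -187, -75.4], 1]]'

```text
time: 21.45
eef_pos: [0.5648, 0.003, 0.2713]
orientation: [-0.482, -0.518, 0.518, 0.481]
force: [0.8, 0.2, -0.5]
gripper_width: 0.0345
```

Call:
jog_arm --rows '[[[0, 0, 0], [0, 0, 0], 1], [[0, 0, 0], [0, 0, 0], 1]]'

```text
time: 21.7
eef_pos: [0.5646, 0.0042, 0.2711]
orientation: [-0.482, -0.518, 0.518, 0.481]
force: [-0.4, 0.1, -0.8]
gripper_width: 0.0346
```

Run:
```python
from h import *
plan((.5645,.0078,.13,94.5),(.5645,.0078,.117,94.5))
```

```text
t 21.7 grasp [0.5646 0.0042 0.2201] yaw 94.19 tilt [ 0.    -0.001 -1.   ] F [-0.4  0.1 -0.8] w 0.0346
[0.0, -0.3, -0.0] [3.7, 90.1, -0.2]
[0.0, -0.3, -0.0] [3.7, 103.1, -0.2]
```

Call:
jog_arm --rows '[[[0, -0.3, 0], [3.7, 40, -0.2], 1], [[0, -0.3, 0], [3.7, 75, -0.2], 1], [[0, -0.3, 0], [3.7, 88, -0.2], 1], [[0, -0.3, 0], [3.7, 88, -0.2], 1], [[0, -0.3, 0], [3.7, 88, -0.2], 1]]'

```text
time: 22.32
eef_pos: [0.5655, 0.0082, 0.1846]
orientation: [0.481, 0.52, -0.519, -0.479]
force: [1.0, 0.4, -1.3]
gripper_width: 0.0344
```

Run:
```python
from h import *
plan((.5645,.0078,.117,94.5))
```

```text
t 22.32 grasp [0.5657 0.0082 0.1336] yaw 94.52 tilt [ 0.003 -0.    -1.   ] F [ 1.   0.4 -1.3] w 0.0344
[0.2, 0.0, -0.0] [-0.4, 16.6, 1.1]
```

Call:
jog_arm --rows '[[[0.2, 0, 0], [-0.4, 2, 1.1], 1], [[0.2, 0, 0], [-0.4, 5, 1.1], 1], [[0.2, 0, 0], [-0.4, 8, 1.1], 1], [[0.2, 0, 0], [-0.4, 10, 1.1], 1], [[0.2, 0, 0], [-0.4, 12, 1.1], 1], [[0.2, 0, 0], [-0.4, 14, 1.1], 1], [[0.2, 0, 0], [-0.4, 15, 1.1], 1], [[0.2, 0, 0], [-0.4, 15.5, 1.1], 1]]'

```text
time: 23.32
eef_pos: [0.5645, 0.0077, 0.169]
orientation: [-0.48, -0.519, 0.52, 0.48]
force: [-0.1, 1.0, 0.3]
gripper_width: 0.0346
```

Run:
```python
from h import *
plan((.5645,.0078,.117,94.5))
```

```text
t 23.32 grasp [0.5644 0.0077 0.118 ] yaw 94.52 tilt [-0.001 -0.    -1.   ] F [-0.1  1.   0.3] w 0.0346
[-0.0, 0.0, -0.0] [0.1, 1.0, -0.0]
```

Call:
jog_arm --rows '[[[0, 0, 0], [0, 0, 0], -0.3], [[0, 0, 0], [0, 0, 0], -0.3], [[0, 0, 0], [0, 0, 0], -0.3], [[0, 0, 0], [0, -40, 0], -0.3], [[0, 0, 0], [0, -90, 0], -1], [[0, 0, 0], [0, -122, -16], -1], [[0, 0, 0], [0, -122, -16], -1], [[0, 0, 0], [0, -122, -16], -1], [[0, 0, 0], [0, -122, -16], -1]]'

```text
time: 24.45
eef_pos: [0.5795, 0.009, 0.2895]
orientation: [-0.479, -0.518, 0.52, 0.481]
force: [-0.0, -0.3, 0.4]
gripper_width: 0.0861
```

Run:
```python
from h import *
im=optics.read_camera("wrist");save("w","w11",im[60:300,120:540])
plan((.527,.345,.24,94.5),(.544,.345,.168,94.5))
```

```text
t 24.5 grasp [0.5795 0.009  0.2386] yaw 94.51 tilt [-0.003 -0.001 -1.   ] F [-0.   0.  -0.6] w 0.0868
[-0.2, 0.0, -0.0] [339.1, -1.4, 26.0]
[-0.2, 0.0, -0.0] [337.8, 70.5, 8.9]
```

View pics/w11.png

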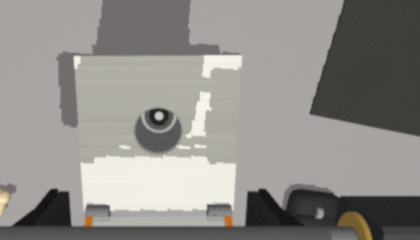

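Call:
jog_arm --rows '[[[-0.2, 0, 0], [50, -1, 9], -1], [[-0.2, 0, 0], [110, -1, 9], -1], [[-0.2, 0, 0], [170, -1, 9], -1], [[-0.2, 0, 0], [230, 10, 9], -1], [[-0.2, 0, 0], [290, 40, 9], -1], [[-0.2, 0, 0], [337.8, 70, 9], -1], [[-0.2, 0, 0], [337.8, 70.5, 9], -1], [[-0.2, 0, 0], [337.8, 70.5, 9], -1], [[-0.2, 0, 0], [337.8, 70.5, 9], -1]]'

```text
time: 25.62
eef_pos: [0.545, 0.3431, 0.2199]
orientation: [0.481, 0.519, -0.518, -0.48]
force: [0.3, 0.3, 0.9]
gripper_width: 0.0871
```

Run:
```python
from h import *
M=optics.camera_model("wrist");im=optics.read_camera("wrist");save("w","w12",im)
P=pucks(im,M)
p=P[0][0] if P else [.5275,.343,0]
plan((p[0],p[1]+.0018,.033,94.5))
```

```text
puck [0.5281 0.3426 0.024 ] dot [281.  185.8] ell [280.9 185.5] [42.4 43.2] dia mm 35.2
puck [0.5281 0.3426 0.024 ] dot [281.  185.8] ell [280.9 184. ] [51.8 52.7] dia mm 43.0
t 25.68 grasp [0.5451 0.3432 0.1691] yaw 94.35 tilt [ 0.002  0.    -1.   ] F [-0.  -0.4  0.3] w 0.0873
[0.1, -0.2, -0.0] [2.4, 136.0, 17.0]
```

Call:
jog_arm --rows '[[[0.1, -0.2, 0], [2.4, 40, 17], -1], [[0.1, -0.2, 0], [2.4, 90, 17], -1], [[0.1, -0.2, 0], [2.4, 125, 17], -1], [[0.1, -0.2, 0], [2.4, 138, 17], -1], [[0.1, -0.2, 0], [2.4, 138, 17], 0], [[0.1, -0.2, 0], [2.4, 138, 17], 1], [[0.1, -0.2, 0], [2.4, 138, 17], 1], [[0.1, -0.2, 0], [2.4, 138, 17], 1], [[0.1, -0.2, 0], [2.4, 138, 17], 1], [[0.1, -0.2, 0], [2.4, 138, 17], 1]]'

```text
time: 26.92
eef_pos: [0.5281, 0.3445, 0.0823]
orientation: [0.48, 0.52, -0.519, -0.48]
force: [-0.8, 0.2, 1.7]
gripper_width: 0.0409
```

Run:
```python
from h import *
plan((.53,.344,.24,94.5),(.53,-.235,.24,94.5),(.53,-.235,.031,94.5))
```

```text
t 26.93 grasp [0.5281 0.3445 0.0313] yaw 94.56 tilt [ 0.  0. -1.] F [-0.8  0.2  1.7] w 0.0409
[0.0, 0.1, 0.0] [-0.6, -208.7, -1.9]
[0.0, 0.1, 0.0] [-577.8, -208.8, 44.1]
[0.0, 0.1, 0.0] [-577.8, 0.2, 44.2]
```

Call:
jog_arm --rows '[[[0, 0, 0], [0, -50, 0], 1], [[0, 0, 0], [0, -110, 0], 1], [[0, 0, 0], [-10, -165, 0], 1], [[0, 0, 0], [-50, -208, 4], 1], [[0, 0, 0], [-110, -208, 8], 1], [[0, 0, 0], [-170, -208, 12], 1], [[0, 0, 0], [-230, -208, 16], 1], [[0, 0, 0], [-290, -208, 20], 1], [[0, 0, 0], [-350, -208, 26], 1], [[0, 0, 0], [-400, -208, 30], 1]]'

```text
time: 28.18
eef_pos: [0.5294, -0.0594, 0.2904]
orientation: [0.48, 0.519, -0.519, -0.48]
force: [0.8, 0.3, -0.1]
gripper_width: 0.0408
```

Run:
```python
from h import *
plan((.53,-.235,.24,94.5),(.53,-.235,.031,94.5))
```

```text
t 28.18 grasp [ 0.5294 -0.0594  0.2394] yaw 94.46 tilt [ 0.001  0.    -1.   ] F [ 0.8  0.3 -0.1] w 0.0408
[0.0, -0.0, 0.0] [-175.1, -0.7, 13.0]
[0.0, -0.0, 0.0] [-175.2, 208.3, 13.2]
```

Call:
jog_arm --rows '[[[0, 0, 0], [-60, 0, 5], 1], [[0, 0, 0], [-120, 0, 10], 1], [[0, 0, 0], [-170, 0, 13], 1], [[0, 0, 0], [-175, 50, 13], 1], [[0, 0, 0], [-175, 110, 13], 1], [[0, 0, 0], [-175, 160, 13], 1], [[0, 0, 0], [-175, 190, 13], 1], [[0, 0, 0], [-175, 208, 13], 1], [[0, 0, 0], [-175, 208, 13], 1], [[0, 0, 0], [-175, 208, 13], -0.25]]'

```text
time: 29.42
eef_pos: [0.5308, -0.2351, 0.0832]
orientation: [0.481, 0.52, -0.519, -0.48]
force: [-0.3, 0.8, 0.4]
gripper_width: 0.0456
```

Call:
jog_arm --rows '[[[0, 0, 0], [0, 0, 0], -0.25], [[0, 0, 0], [0, -30, 0], -0.25], [[0, 0, 0], [0, -80, 0], -1], [[0, 0, 0], [0, -140, 0], -1], [[0, 0, 0], [0, -200, 0], -1], [[0, 0, 0], [0, -260, 0], -1], [[0, 0, 0], [0, -310, 0], -1], [[0, 0, 0], [0, -320, 0], -1]]'

```text
time: 30.42
eef_pos: [0.5308, -0.2362, 0.4079]
orientation: [0.483, 0.521, -0.517, -0.477]
force: [-0.4, -0.9, -1.0]
gripper_width: 0.0867
```

Run:
```python
from h import *
a=optics.read_camera("scene");b=optics.read_camera("side")
save("s","m13",np.hstack([cv2.resize(a[130:360,120:400],(400,330)),cv2.resize(b[100:400,130:400],(400,330))]))
import math
h=np.array([.637,.0145]);g=np.array([math.cos(math.radians(4.5)),math.sin(math.radians(4.5))])
bx=h+g*.17*math.sin(1.95-math.pi/2);print("bar open",bx,.099+.17*math.cos(1.95-math.pi/2))
plan((bx[0],bx[1],.36,4.5),(bx[0],bx[1],.257,4.5))
```

```text
bar open [0.69973675 0.01943749] 0.2569231515506578
t 30.52 grasp [ 0.5306 -0.2355  0.3536] yaw 94.45 tilt [ 0.005 -0.001 -1.   ] F [ 0.1  0.  -0.7] w 0.087
[0.3, 90.0, 0.2] [241.0, -5.6, -188.7]
[0.3, 90.0, 0.2] [241.1, 97.4, -188.2]
```

View pics/m13.png

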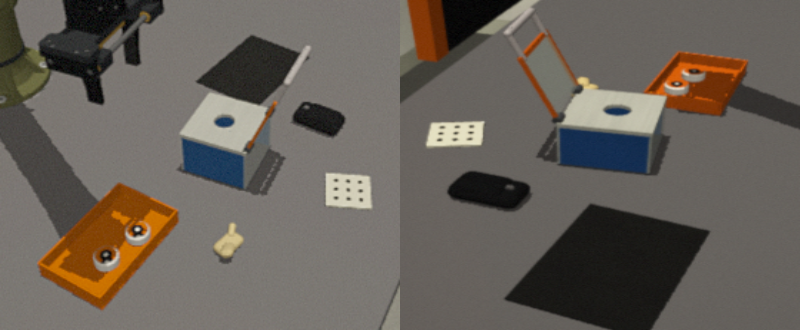

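Call:
jog_arm --rows '[[[0, 10, 0], [40, -6, 0], -0.15], [[0, 20, 0], [80, -6, -30], -0.15], [[0, 30, 0], [120, -6, -60], -0.15], [[0, 40, 0], [160, -6, -90], -0.15], [[0, 50, 0], [200, -6, -120], -0.15], [[0, 60, 0], [241, -6, -150], -0.15], [[0, 70, 0], [241, -6, -175], -0.15], [[0, 80, 0], [241, -6, -188], -0.15], [[0.3, 90, 0.2], [241, -6, -188.7], -0.15], [[0.3, 90, 0.2], [241, -6, -188.7], -0.15]]'

```text
time: 31.78
eef_pos: [0.6995, 0.0194, 0.4089]
orientation: [0.707, 0.026, -0.029, -0.706]
force: [0.4, -0.7, 0.3]
gripper_width: 0.0501
```

Call:
jog_arm --rows '[[[0, 0, 0], [0, 0, 0], -0.15], [[0, 0, 0], [0, 0, 0], -0.15]]'

```text
time: 32.02
eef_pos: [0.6992, 0.0194, 0.4084]
orientation: [0.707, 0.027, -0.03, -0.707]
force: [0.8, 0.2, -0.4]
gripper_width: 0.0502
```

Run:
```python
from h import *
im=optics.read_camera("wrist");save("w","w14",im)
plan((.6997,.0194,.258,4.5))
```

```text
t 32.08 grasp [0.699  0.0194 0.3577] yaw 4.58 tilt [-0.004 -0.    -1.   ] F [ 0.2 -0.1  0.4] w 0.0499
[-0.0, 0.1, -0.2] [0.9, 99.7, -0.0]
```

View pics/w14.png

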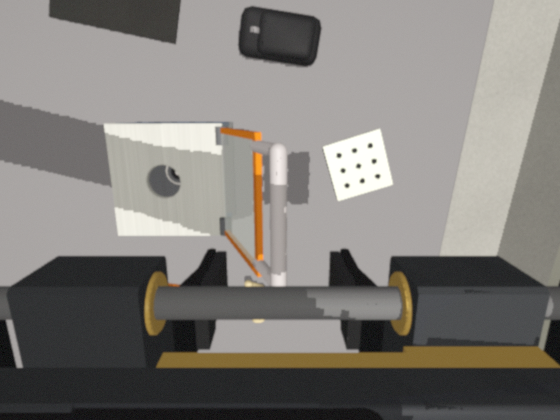

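Call:
jog_arm --rows '[[[0, 0, -0.2], [1, 40, 0], -0.15], [[0, 0, -0.2], [1, 80, 0], -0.15], [[0, 0, -0.2], [1, 99, 0], -0.15], [[0, 0, -0.2], [1, 99.5, 0], -0.15], [[0, 0, -0.2], [1, 99.5, 0], 1], [[0, 0, -0.2], [1, 99.5, 0], 1], [[0, 0, -0.2], [1, 99.5, 0], 1], [[0, 0, -0.2], [1, 99.5, 0], 1], [[0, 0, -0.2], [1, 99.5, 0], 1]]'

```text
time: 33.2
eef_pos: [0.6989, 0.0193, 0.3094]
orientation: [-0.706, -0.027, 0.029, 0.707]
force: [-3.8, 0.4, 2.0]
gripper_width: 0.0107
```

Run:
```python
from h import *
plan((.637,.0145,.099,4.5))
s=status.get_state();M=R.from_quat(s["orientation"]).as_matrix();p=s["eef_pos"]+.051*M[:,1]
g=np.array([np.cos(np.radians(4.5)),np.sin(np.radians(4.5)),0])
dx=(p-np.array([.637,.0145,.099]))@g;dz=p[2]-.099;th0=np.arctan2(dz,-dx);rr=np.hypot(dx,dz);print(np.degrees(th0),rr)
for t in np.r_[np.arange(104,0,-7.5),2,0]:
    print(t,np.round([170*(np.cos(th0)-np.cos(np.radians(t))),170*(np.sin(th0)-np.sin(np.radians(t)))],1))
```

```text
t 33.2 grasp [0.6988 0.0193 0.2584] yaw 4.58 tilt [-0.003  0.    -1.   ] F [-3.8  0.4  2. ] w 0.0107
[-0.0, 0.1, -0.2] [-61.6, 159.6, 0.1]
111.24576451818251 0.17099908646129697
104.0 [-20.5  -6.5]
96.5 [-42.4 -10.5]
89.0 [-64.6 -11.5]
81.5 [-86.7  -9.7]
74.0 [-108.5   -5. ]
66.5 [-129.4    2.5]
59.0 [-149.2   12.7]
51.5 [-167.4   25.4]
44.0 [-183.9   40.4]
36.5 [-198.3   57.3]
29.0 [-210.3   76. ]
21.5 [-219.8   96.1]
14.0 [-226.6  117.3]
6.5 [-230.5  139.2]
2.0 [-231.5  152.5]
0.0 [-231.6  158.4]
```

Call:
jog_arm --rows '[[[0, 0, 0], [-20.5, -6.5, 0], 1], [[0, 0, 0], [-42.4, -10.5, 0], 1], [[0, 0, 0], [-64.6, -11.5, 0], 1], [[0, 0, 0], [-86.7, -9.7, 0], 1], [[0, 0, 0], [-108.5, -5, 0], 1], [[0, 0, 0], [-129.4, 2.5, 0], 1], [[0, 0, 0], [-149.2, 12.7, 0], 1], [[0, 0, 0], [-167.4, 25.4, 0], 1], [[0, 0, 0], [-183.9, 40.4, 0], 1]]'

```text
time: 34.33
eef_pos: [0.5157, 0.0048, 0.2699]
orientation: [-0.706, -0.028, 0.028, 0.707]
force: [1.8, 0.3, -0.5]
gripper_width: 0.0109
```

Run:
```python
from h import *
plan((.465,.001,.099,4.5))
s=status.get_state();M=R.from_quat(s["orientation"]).as_matrix();p=s["eef_pos"]+.051*M[:,1]
g=np.array([np.cos(np.radians(4.5)),np.sin(np.radians(4.5)),0])
dx=(p-np.array([.637,.0145,.099]))@g;dz=p[2]-.099;th0=np.arctan2(dz,-dx);rr=np.hypot(dx,dz);print(np.degrees(th0),rr)
for t in [36.5,29,21.5,14,6.5,2,.3]:
    print(t,np.round([170*(np.cos(th0)-np.cos(np.radians(t))),170*(np.sin(th0)-np.sin(np.radians(t)))],1))
```

```text
t 34.33 grasp [0.5157 0.0048 0.2189] yaw 4.58 tilt [-0.     0.001 -1.   ] F [ 1.8  0.3 -0.5] w 0.0109
[-0.1, 0.1, -0.0] [-50.8, 120.0, 0.1]
44.585606546657885 0.17085634174784717
36.5 [-15.6  18.2]
29 [-27.6  36.9]
21.5 [-37.1  57. ]
14 [-43.9  78.2]
6.5 [-47.8 100.1]
2 [-48.8 113.4]
0.3 [-48.9 118.4]
```

Call:
jog_arm --rows '[[[0, 0, 0], [-15.6, 18.2, 0], 1], [[0, 0, 0], [-27.6, 36.9, 0], 1], [[0, 0, 0], [-37.1, 57, 0], 1], [[0, 0, 0], [-43.9, 78.2, 0], 1], [[0, 0, 0], [-47.8, 100.1, 0], 1], [[0, 0, 0], [-48.8, 113.4, 0], 1], [[0, 0, 0], [-48.9, 118.4, 0], 1], [[0, 0, 0], [-48.9, 119, 0], 1], [[0, 0, 0], [-48.9, 119, 0], 0.31], [[0, 0, 0], [-48.9, 119, 0], 0.31]]'

```text
time: 35.58
eef_pos: [0.4676, 0.001, 0.1516]
orientation: [-0.706, -0.029, 0.028, 0.707]
force: [1.0, 0.4, -0.1]
gripper_width: 0.0233
```

Call:
jog_arm --rows '[[[0, 0, 0], [0, 0, 0], 0.31], [[0, 0, 0], [0, -20, 0], 0.31], [[0, 0, 0], [0, -50, 0], 0.31], [[0, 0, 0], [0, -100, 0], 0.31], [[0, 0, 0], [0, -150, 0], 0.31], [[0, 0, 0], [0, -200, 0], 0.31], [[0, 0, 0], [0, -200, 0], 0.31], [[0, 0, 0], [0, -200, 0], 0.31]]'

```text
time: 36.58
eef_pos: [0.4671, 0.0006, 0.351]
orientation: [-0.706, -0.028, 0.028, 0.707]
force: [0.3, -0.2, -1.5]
gripper_width: 0.0303
```

Run:
```python
from h import *
a=optics.read_camera("scene");b=optics.read_camera("side");plan()
save("s","m15",np.hstack([cv2.resize(a[130:360,120:400],(400,330)),cv2.resize(b[100:400,130:400],(400,330))]))
```

```text
t 36.67 grasp [0.4667 0.0006 0.2991] yaw 4.57 tilt [-0.001  0.001 -1.   ] F [ 0.6 -0.2  0.1] w 0.0299
```

View pics/m15.png

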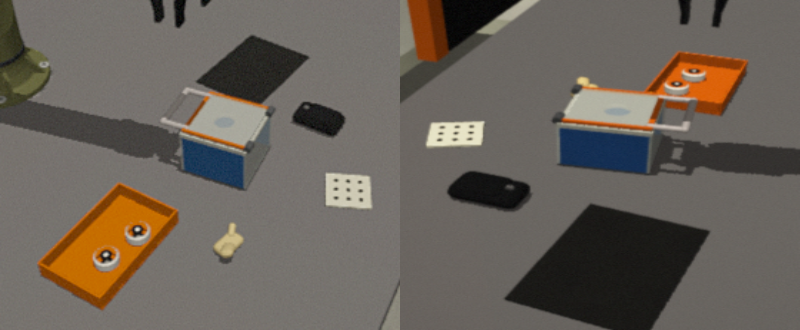

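```bash
python3 -c "
from station import r
print(r.sign_off())"
```

```text
the job is handed in; nothing more can be done
None
```

I opened the guard by its bar until it leaned on its stop, sorted all three pucks on the mat, lowered the guard shut and handed the job in at about 37 s.

- **Sorting:** two pucks went into the orange tray. The gripper read about 40.9 mm on each, which means the 42 mm size since it reads about 1 mm low. The third read 34.5 mm, which means 36 mm, and it dropped through the go hole into the box.
- **Last checks:** the final scene and side pictures show the guard shut with the gripper clear, both oversize pucks lying in the tray, the mat empty, and the fragment and mouse apparently where they were. I last saw the fitting puck inside the box through the hole just before shutting the guard.
- **Disagreements:** the wrist camera read about 1.8 mm off along the jaws compared with the gripped puck, and I corrected for that before the insertion. The robot gives no reading of the guard's angle, so I judged it shut from the pictures only. The sign-off gave no verdict.

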